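# Release the latched mode key on the bench control unit

### The arm

A 7-joint arm with a two-finger parallel gripper is mounted at the origin on a cart in front of the work surface, level with it; the furniture and walls round the work are solid. World frame = base frame: x ahead of the robot, y to its left, z up, the work surface at z = 0. Lengths are in mm, angles in rad, forces in N, time in s.
With the tool pointing down it reaches from about 400 to 850 mm from the base axis. Payload 10.4 kg.
Tool frame: the origin (TCP) lies midway between the tips of the shut fingers; the grasp point (between the pads) lies 19 mm behind it; z points along the fingers, y is the line along which they close (so a half turn about z gives the same grasp; the last joint's range is limited). The gripper opens to 85 mm and grips with 20 to 120 N. Pads are 22 mm wide; open, the fingers measure 114 mm over their backs; the gripper's body (76 mm by 85 mm) begins 54 mm behind the grasp point. The pads swing forward as they close: fully open they stand 13 mm farther back than shut.
Start: joints at [1.104, 0.332, -0.065, 1.46, 0.022, 1.35, -0.088], TCP at [268.382, -564.466, 231.338] pointing down, gripper open.
Joint ranges: [-2.6, 2.6], [-0.5, 2.12], [-1.47, 1.34], [0.16, 2.42], [-1.27, 4.41], [0.06, 2.06], [-2.6, 2.6]. Speed limits (rad/s): [2.22, 2.22, 2.79, 2.79, 3.14, 3.14, 3.14].

### API

Orientations are given as a unit quaternion [x, y, z, w].
In Python, from rig import sense, camera, hand_in gives the robot as it stands. The module is installed in compiled form; this text tells all that it offers.
- The arm moves only by the shell command python3 -m handwheel 'ROWS'. ROWS is JSON, a list of rows, each an object of numbers: "x", "y", "z": the shift along the tool's x, y, z in cm; "twist": the turn about the tool's z in rad; "claw": the closure, from 0 (fully open) to 1 (shut). A call has 1 to 12 rows; each row is the pose to reach, as a shift and turn from the pose commanded when the call began, along the tool's axes at that moment; what a row does not reach only later rows make up. A row lasts 1/8 s, in which the tool goes at most 62.5 mm and 10.7 degrees, less where a joint would pass 70% of its speed; a pose out of reach is approached as far as the arm can. A call with a gripper value outside its range is refused whole. The fingers move at their own pace and stop on an object; the grip force is fixed at half the most. Time passes only in rows, so rows that repeat a pose let the fingers close. It gives the time, the measured TCP pose, the force, the opening and the grip force at its end, in the units of the state.
- sense(): the state, without advancing time (a new reading comes with each control period).
- camera(name): name is "side" or "top"; returns a dict with "pixels" (480x640x3 uint8, red, green, blue), "depth" (480x640 float32, mm along the optical axis (not along the pixel's ray), 0 where there is no reading), "fx", "fy", "cx", "cy" (pixels), "R" (3x3) and "t" (3): a world point X has camera coordinates R X + t. Camera axes: x right, y down, z forward; pixel columns grow to the right and rows downward; lengths in mm; the calibration is good to about 2 mm. A picture is of the moment at which its call begins.
- hand_in(): hands the job in; it is judged then, once.
The state is a dict: "time_s": time; "qpos": joint angles; "qd": joint speeds; "joint_efforts": joint torques, N m; "ee_pos": TCP position; "eef_rot": TCP orientation; "ft_force": force on the tool from outside, world axes, zero at the start; "wrist_torque": the same for the moment, N m; "opening": opening from 0.0 (shut) to 1.0 (fully open); "gripper_force": force on a finger pad.
Only numpy, scipy, OpenCV 4.12 (cv2) and the standard library are available. Lean on these libraries where they do the work, as an engineer would, in place of code of your own. Each camera call takes 0.05 s, during which the arm holds its last target. There are 200 camera calls.

### The job

One of the four identical white keys on the grey control unit has been left latched down, and you cannot see which. Tap the keys lightly with the fingertips to find the one that hardly gives, then press that key firmly all the way down and let it go, so that it releases and springs up. Do not push any free key more than half-way down, lift nothing, and leave the other things on the bench where they are.

Things in the scene. Friction and masses are not known exactly. Their poses are not given: they have to be found in the camera images.
- control_unit: Grey control unit fixed on the bench, 80 (its x) x 166 (its y) x 42 mm high, with a row of four identical white square keys along its y and amber lamps (decoration) beside them. Origin: centre of its underside; z up; y points roughly away from the robot, -x roughly to the robot's left; yaw varies. Left of it, near x 0.44, y -0.16, a thin brown gooseneck rises to 0.48 m: keep the arm clear of it.
- place_1 (a point): Centre of key place 1 (the end farthest from the robot, +y end of the unit), on the key axis and level with the top of the aluminium frame round the key, 44 mm above the bench; same axes as the unit. Places are 40 mm apart. A white key cap 25 x 25 mm stands here, moving straight down; any of the four keys may stand here. At the start every cap top, free or latched, lies at a random height 14.5 to 17.5 mm above this point, so the height does not tell which is latched.
- place_2 (a point): Centre of key place 2 (second from the far end), on the key axis and level with the top of the aluminium frame round the key, 44 mm above the bench; same axes as the unit. Places are 40 mm apart. A white key cap 25 x 25 mm stands here, moving straight down; any of the four keys may stand here. At the start every cap top, free or latched, lies at a random height 14.5 to 17.5 mm above this point, so the height does not tell which is latched.
- place_3 (a point): Centre of key place 3 (third from the far end), on the key axis and level with the top of the aluminium frame round the key, 44 mm above the bench; same axes as the unit. Places are 40 mm apart. A white key cap 25 x 25 mm stands here, moving straight down; any of the four keys may stand here. At the start every cap top, free or latched, lies at a random height 14.5 to 17.5 mm above this point, so the height does not tell which is latched.
- place_4 (a point): Centre of key place 4 (the end nearest the robot, -y end of the unit), on the key axis and level with the top of the aluminium frame round the key, 44 mm above the bench; same axes as the unit. Places are 40 mm apart. A white key cap 25 x 25 mm stands here, moving straight down; any of the four keys may stand here. At the start every cap top, free or latched, lies at a random height 14.5 to 17.5 mm above this point, so the height does not tell which is latched.
- stuck_key (a joint): Travel in m of the latched key, wherever it stands: 0 = fully up (released), 0.003 = latched (start), grows downward, stop at 0.013. Latched, it moves down only from about 3 N on, then 4.5 N 3 mm and 5.5 N 5 mm lower. Pushed to 0.012 or to its stop (9 to 10 mm below its start height, 8 to 12 N) the latch frees; let go, it then rises to 0, 3 mm higher than at the start.
- free_key_a (a joint): Travel in m of one of the three free keys, at an unknown place: 0 = up (start), grows downward, stop at 0.013. It yields to 0.7 N at once, 1.6 N at 3 mm, 2.2 N at 5 mm, and springs up when let go. A light tap stays within 5 mm; more than 7 mm counts as pressed.
- free_key_b (a joint): Travel in m of one of the three free keys, at an unknown place: 0 = up (start), grows downward, stop at 0.013. It yields to 0.7 N at once, 1.6 N at 3 mm, 2.2 N at 5 mm, and springs up when let go. A light tap stays within 5 mm; more than 7 mm counts as pressed.
- free_key_c (a joint): Travel in m of one of the three free keys, at an unknown place: 0 = up (start), grows downward, stop at 0.013. It yields to 0.7 N at once, 1.6 N at 3 mm, 2.2 N at 5 mm, and springs up when let go. A light tap stays within 5 mm; more than 7 mm counts as pressed.
- latch (a joint): Latch slide hidden in the unit, in m: 0 = holds the latched key down; beyond about 0.003 the key is released (it stays so).
- glue_stick: Loose glue stick standing upright left of the unit's far end, 28 mm diameter, 92 mm high, orange cap; origin at the centre of its underside. Leave it alone.
- orange_box: Loose small orange plastic box beyond the unit's far end, 42 x 54 x 16 mm; origin at the centre of its underside. Leave it alone.
- steel_block: Loose drilled steel block on the unit's +x side (to its right, seen from the robot), 38 x 48 x 20 mm; origin at the centre of its underside. Leave it alone.

How it is judged (in metres and radians):
On the way:
1. the latched key is pressed down until its latch lets go (value of joint latch above 0.0025 m and value of joint stuck_key above 0.0095 m).
At the end, for the whole second after the job is handed in: The latch is released and all four keys stand fully up (within 1 mm of their upper stops); the three loose things are at rest (value of joint latch above 0.0025 m and value of joint each of free_key_a, free_key_b, free_key_c, stuck_key below 0.001 m and linear speed of each of glue_stick, orange_box, steel_block below 0.02 m/s); the robot touches nothing.
It fails at once if a free key is pressed more than 7 mm down (value of joint any of free_key_a, free_key_b, free_key_c above 0.007 m).
It fails at once if the upright glue stick is moved more than 15 mm, lifted or tipped (distance of glue_stick from where it was at the start of the episode above 0.015 m or angle between glue_stick's own z axis and vertical above 0.3 rad or height (world z) of glue_stick above 0.006 m).
It fails at once if the orange box is moved more than 15 mm, lifted or tipped (distance of orange_box from where it was at the start of the episode above 0.015 m or angle between orange_box's own z axis and vertical above 0.3 rad or height (world z) of orange_box above 0.006 m).
It fails at once if the steel block is moved more than 15 mm, lifted or tipped (distance of steel_block from where it was at the start of the episode above 0.015 m or angle between steel_block's own z axis and vertical above 0.3 rad or height (world z) of steel_block above 0.006 m).
It also fails if it takes over 45 s, if anything falls off the work surface, if the arm or the gripper's body presses on something with over 40 N, if the wrist force passes 120 N, or if a joint passes its speed limit or range.

## Working session

There is one attempt and no reset: what is moved stays moved. The work goes in short steps, Python scripts to look and compute and a shell command to move; the robot and the scene stay as the last step left them, time stands still between calls to the robot, and variables do not carry over. Pictures are saved under pics/ and viewed, at most 10 in all, crops included, and the job is handed in when it is done.

```bash
mkdir -p pics; python3 - <<'E'
from rig import sense,camera
import cv2,numpy as np
s=sense();print({k:np.round(v,3).tolist() for k,v in s.items()})
for n in("top","side"):
    c=camera(n);cv2.imwrite(f"pics/{n}0.png",c["pixels"][:,:,::-1]);np.savez(f"{n}0.npz",**c)
    print(n,c["fx"],c["cx"],c["cy"],np.round(c["R"],3).tolist(),np.round(c["t"],1))
E
```

```text
{'time_s': 0.0, 'qpos': [1.104, 0.333, -0.065, 1.461, 0.022, 1.35, -0.089], 'qd': [0.0, 0.0, -0.002, -0.002, -0.0, 0.001, -0.0], 'joint_efforts': [0.001, -62.545, 0.05, -39.16, 0.016, 0.01, 0.0], 'ee_pos': [268.198, -564.117, 230.487], 'eef_rot': [0.975, 0.22, -0.0, -0.001], 'ft_force': [0.046, 0.082, -0.29], 'wrist_torque': [0.068, 0.011, 0.039], 'gripper_force': 0.0, 'opening': 1.004}
top 444.13833644068654 323.0867090543304 231.89906207277775 [[-0.029, -0.999, 0.021], [-0.997, 0.027, -0.075], [0.075, -0.023, -0.997]] [-316.6  522.2  860.9]
side 584.8079795735047 313.3672346374335 228.0431828415164 [[-0.972, -0.232, -0.026], [-0.116, 0.575, -0.81], [0.202, -0.784, -0.586]] [423.9 313.7 534.5]
```

View pics/top0.png

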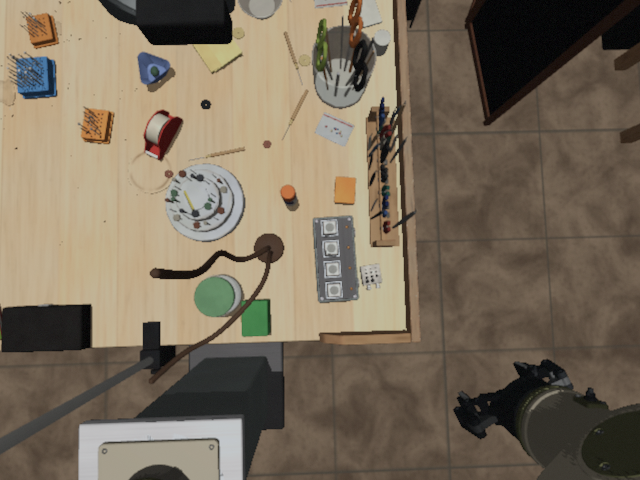

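View pics/side0.png

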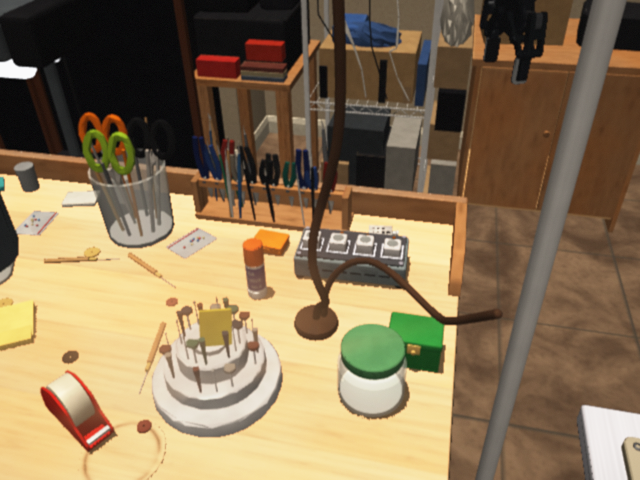

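The top view shows the unit spanning (314,218)–(357,301), with key caps near (330,227), (332,247), (333,268) and (334,290). The glue stick is at (289,193), the orange box at (345,190), the steel block at (371,276) and the gooseneck base at (268,247). The arm waits off the bench to the right, with the tool rack along column 385.

```bash
cat > h.py <<'E'
import numpy as np,cv2
def cloud(c):
    v,u=np.mgrid[0:480,0:640];d=c["depth"].astype(float)
    P=np.stack([(u-c["cx"])/c["fx"]*d,(v-c["cy"])/c["fy"]*d,d],-1)
    return (P-c["t"])@c["R"]
E
python3 - <<'E'
from h import *
c=np.load("top0.npz");W=cloud(c);d=c["depth"]
roi=np.zeros(d.shape,bool);roi[210:308,306:362]=True
# unit body top
m=roi&(d>0)&(W[...,2]>30)&(W[...,2]<75)
P=W[m];r=cv2.minAreaRect(P[:,:2].astype(np.float32));print("unit rect",r,len(P),np.percentile(P[:,2],[5,50,95]))
g=c["pixels"].min(-1)
for t in (54,):
    mm=(m&(W[...,2]>t)).astype(np.uint8)
    n,l,s,ce=cv2.connectedComponentsWithStats(mm)
    for i in range(1,n):
        if s[i,4]>20:
            Q=W[l==i];print("key",s[i,4],np.round(ce[i]),np.round((Q[:,:2].max(0)+Q[:,:2].min(0))/2,1),np.round(np.median(Q,0),1),np.ptp(Q[:,:2],axis=0).round(0))
for nm,(a,b,e,f) in dict(glue=(180,206,278,300),box=(175,207,332,358),block=(262,290,359,384),rack=(90,250,366,404)).items():
    Q=W[a:b,e:f][d[a:b,e:f]>0];Q=Q[Q[:,2]>8];print(nm,np.round(Q.min(0)),np.round(Q.max(0)))
big=cv2.resize(c["pixels"][170:310,270:420,::-1],None,fx=4,fy=4,interpolation=cv2.INTER_CUBIC);cv2.imwrite("pics/crop.png",big)
E
```

```text
unit rect ((460.77239990234375, -355.1201477050781), (165.7915496826172, 82.51993560791016), 2.366549491882324) 3465 [36.3639042  41.58323619 59.69291615]
key 165 [330. 227.] [ 520.6 -343.2] [ 519.5 -343.7   59.1] [25. 25.]
key 169 [331. 248.] [ 480.3 -345.4] [ 479.6 -344.6   58.2] [25. 25.]
key 170 [333. 268.] [ 440.3 -346.4] [ 441.  -346.9   59.5] [25. 25.]
key 168 [334. 289.] [ 400.5 -348.7] [ 400.6 -347.9   57.5] [25. 25.]
glue [ 571. -281.    9.] [ 599. -254.   96.]
box [ 571. -400.    9.] [ 627. -357.   20.]
block [ 397. -446.    8.] [ 448. -398.   31.]
rack [ 482. -498.    8.] [ 805. -417.  169.]
```

View pics/crop.png

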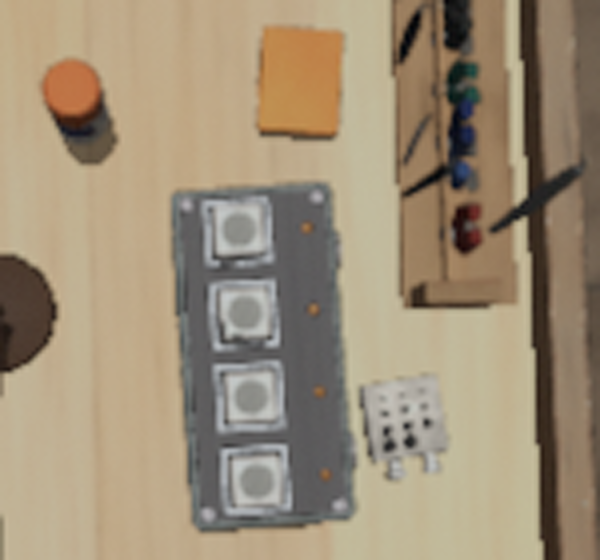

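```bash
python3 - <<'E'
from h import *
for n in("top","side"):
    c=np.load(n+"0.npz");W=cloud(c);Q=W[(c["depth"]>0)]
    Q=Q[(Q[:,0]>150)&(Q[:,0]<800)&(Q[:,1]<0)&(Q[:,1]>-500)&(Q[:,2]>100)&(Q[:,2]<700)]
    for z in range(100,700,50):
        q=Q[(Q[:,2]>=z)&(Q[:,2]<z+50)]
        a=q[(np.hypot(q[:,0]-440,q[:,1]+160)<300)&(q[:,0]<560)]
        if len(a):print(n,z,len(a),a.min(0).round(),a.max(0).round(),"rightmost",a[a[:,1].argmin()].round())
from rig import sense
from scipy.spatial.transform import Rotation as R
s=sense();M=R.from_quat(s["eef_rot"]).as_matrix();print(M.round(3))
K=np.array([[520.3,-343.4],[480.2,-345.1],[440.4,-346.8],[400.5,-348.5]])
for k in K:
    print((M.T@(np.r_[k,120]-s["ee_pos"])).round(1))
E
```

```text
top 100 887 [ 316. -448.  100.] [560. -73. 150.] rightmost [ 522. -448.  123.]
top 150 278 [ 288. -167.  150.] [478. -69. 200.] rightmost [ 472. -167.  152.]
top 200 160 [ 277. -166.  200.] [474. -58. 250.] rightmost [ 461. -166.  247.]
top 250 87 [ 444. -167.  251.] [ 464. -158.  300.] rightmost [ 455. -167.  263.]
top 300 86 [ 438. -166.  300.] [ 452. -159.  350.] rightmost [ 444. -166.  309.]
top 350 102 [ 436. -166.  351.] [ 446. -161.  399.] rightmost [ 440. -166.  392.]
top 400 132 [ 437. -166.  401.] [ 448. -162.  450.] rightmost [ 443. -166.  447.]
top 450 193 [ 439. -166.  450.] [ 450. -156.  483.] rightmost [ 445. -166.  479.]
side 100 2003 [ 317. -446.  100.] [560. -70. 150.] rightmost [ 519. -446.  124.]
side 150 656 [ 287. -160.  150.] [476. -64. 200.] rightmost [ 466. -160.  154.]
side 200 588 [ 275. -159.  200.] [473. -53. 250.] rightmost [ 455. -159.  235.]
side 250 450 [ 440. -160.  250.] [ 461. -152.  300.] rightmost [ 459. -160.  260.]
side 300 517 [ 434. -161.  300.] [ 449. -152.  350.] rightmost [ 435. -161.  346.]
side 350 585 [ 434. -159.  350.] [ 445. -152.  400.] rightmost [ 435. -159.  375.]
side 400 684 [ 434. -159.  400.] [ 446. -151.  448.] rightmost [ 436. -159.  446.]
[[ 0.903  0.429 -0.001]
 [ 0.429 -0.903  0.001]
 [-0.    -0.001 -1.   ]]
[322.4 -91.  110.7]
[ 285.5 -106.6  110.7]
[ 248.8 -122.2  110.7]
[ 212.1 -137.8  110.7]
```

```bash
python3 -m handwheel '[{"x":3,"y":-2,"claw":1,"twist":0.05},{"x":6,"y":-4,"claw":1,"twist":0.1},{"x":9,"y":-6,"claw":1,"twist":0.2},{"x":12,"y":-8,"claw":1,"twist":0.3},{"x":15,"y":-10,"claw":1,"twist":0.4},{"x":18,"y":-12,"claw":1,"twist":0.4},{"x":20,"y":-13,"claw":1,"twist":0.4},{"x":21.2,"y":-13.8,"claw":1,"twist":0.4},{"x":21.2,"y":-13.8,"z":3,"claw":1,"twist":0.4},{"x":21.2,"y":-13.8,"z":6,"claw":1,"twist":0.4},{"x":21.2,"y":-13.8,"z":8,"claw":1,"twist":0.4},{"x":21.2,"y":-13.8,"z":8,"claw":1,"twist":0.4}]'
python3 - <<'E'
from rig import sense,camera
import cv2,numpy as np
from scipy.spatial.transform import Rotation as R
s=sense();print({k:np.round(v,3).tolist() for k,v in s.items()})
M=R.from_quat(s["eef_rot"]).as_matrix();print(M.round(3));print((M.T@(np.r_[400.5,-348.5,57.5]-s["ee_pos"])).round(1))
a=camera("top")["pixels"];b=camera("side")["pixels"]
im=np.vstack([a[120:420,160:560],b[60:360,200:600]])[:,:,::-1];cv2.imwrite("pics/k4.png",im)
E
```

```text
{'time_s': 0.1, 'qpos': [1.104, 0.333, -0.065, 1.461, 0.022, 1.35, -0.088], 'qd': [0.001, -0.002, 0.001, -0.002, -0.001, -0.001, 0.001], 'joint_efforts': [0.001, -62.675, 0.049, -39.243, 0.016, 0.007, -0.0], 'ee_pos': [268.226, -564.131, 230.575], 'eef_rot': [0.975, 0.22, -0.0, -0.001], 'ft_force': [0.354, -0.618, 0.178], 'wrist_torque': [-0.025, -0.019, -0.059], 'gripper_force': 0.0, 'opening': 1.002}
[[ 0.903  0.429 -0.001]
 [ 0.429 -0.903  0.001]
 [-0.    -0.001 -1.   ]]
[ 212.1 -137.7  173.2]validation failed for argument at $[0]...
```

View pics/k4.png

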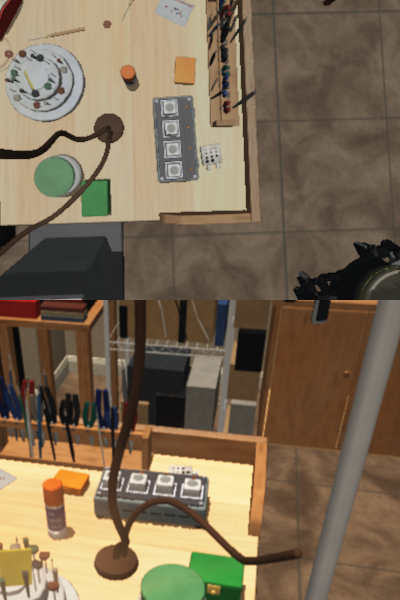

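The picture shows that the arm did not move, because the call was refused. I left "z" out of the early rows, so this time I'll give every field.

```bash
python3 -m handwheel '[{"x":3,"y":-2,"z":0,"twist":0.05,"claw":1},{"x":6,"y":-4,"z":0,"twist":0.1,"claw":1},{"x":9,"y":-6,"z":0,"twist":0.2,"claw":1},{"x":12,"y":-8,"z":0,"twist":0.3,"claw":1},{"x":15,"y":-10,"z":0,"twist":0.4,"claw":1},{"x":18,"y":-12,"z":0,"twist":0.4,"claw":1},{"x":20,"y":-13,"z":0,"twist":0.4,"claw":1},{"x":21.2,"y":-13.8,"z":0,"twist":0.4,"claw":1},{"x":21.2,"y":-13.8,"z":3,"twist":0.4,"claw":1},{"x":21.2,"y":-13.8,"z":6,"twist":0.4,"claw":1},{"x":21.2,"y":-13.8,"z":8,"twist":0.4,"claw":1},{"x":21.2,"y":-13.8,"z":8,"twist":0.4,"claw":1}]'
python3 - <<'E'
from rig import sense,camera
import cv2,numpy as np
from scipy.spatial.transform import Rotation as R
s=sense();print({k:np.round(v,3).tolist() for k,v in s.items()})
M=R.from_quat(s["eef_rot"]).as_matrix();print(M.round(3));print((M.T@(np.r_[400.5,-348.5,57.5]-s["ee_pos"])).round(1))
a=camera("top")["pixels"];b=camera("side")["pixels"]
im=np.vstack([a[120:420,160:560],b[60:360,200:600]])[:,:,::-1];cv2.imwrite("pics/k4b.png",im)
E
```

```text
time_s: 1.7
ee_pos: [399.5, -348.6, 150.0]
eef_rot: [1.0, 0.022, -0.001, -0.001]
ft_force: [-0.6, 0.1, 0.1]
opening: -0.003
gripper_force: 0.0
{'time_s': 1.7, 'qpos': [0.803, 0.199, -0.192, 1.805, 0.041, 1.144, -0.93], 'qd': [-0.001, -0.025, -0.001, -0.039, -0.003, 0.02, 0.001], 'joint_efforts': [-0.104, -48.847, -0.971, -35.264, 0.054, -0.434, -0.039], 'ee_pos': [399.463, -348.61, 149.959], 'eef_rot': [1.0, 0.022, -0.001, -0.001], 'ft_force': [-0.594, 0.084, 0.118], 'wrist_torque': [-0.012, 0.032, 0.021], 'gripper_force': 0.0, 'opening': -0.003}
[[ 0.999  0.043 -0.002]
 [ 0.043 -0.999  0.002]
 [-0.002 -0.002 -1.   ]]
[ 1.3  0.1 92.5]
```

View pics/k4b.png

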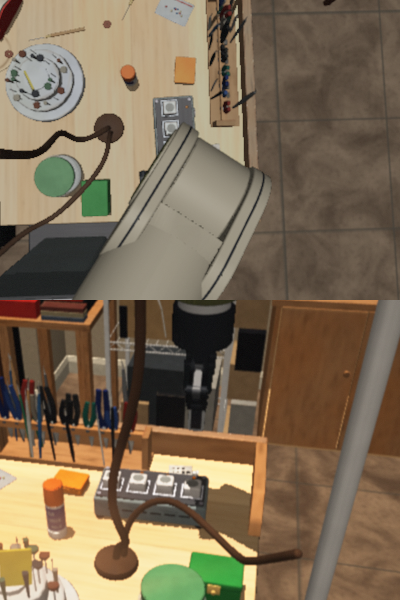

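The gripper is shut and over key 4, and in both views it is clear of the gooseneck and the loose things. Next I'll tap.

```bash
python3 -m handwheel '[{"x":0.1,"y":0,"z":3,"twist":0,"claw":1},{"x":0.1,"y":0,"z":6,"twist":0,"claw":1},{"x":0.1,"y":0,"z":8,"twist":0,"claw":1},{"x":0.1,"y":0,"z":8.5,"twist":0,"claw":1},{"x":0.1,"y":0,"z":8.5,"twist":0,"claw":1}]'; python3 -m handwheel '[{"x":0,"y":0,"z":0.4,"twist":0,"claw":1},{"x":0,"y":0,"z":0.7,"twist":0,"claw":1},{"x":0,"y":0,"z":0.7,"twist":0,"claw":1},{"x":0,"y":0,"z":0.7,"twist":0,"claw":1}]'
```

```text
time_s: 2.42
ee_pos: [402.1, -349.2, 67.3]
eef_rot: [1.0, 0.022, 0.0, 0.0]
ft_force: [0.8, 0.9, 1.5]
opening: -0.003
gripper_force: 0.0
time_s: 2.92
ee_pos: [401.6, -348.8, 59.5]
eef_rot: [1.0, 0.022, 0.0, 0.0]
ft_force: [0.8, 0.3, -0.1]
opening: -0.002
gripper_force: 0.0
```

```bash
cat > avg.py <<'E'
from rig import sense,camera
import numpy as np
F=[];Z=[]
for i in range(6):
    camera("side");s=sense();F.append(s["ft_force"]);Z.append(s["ee_pos"])
print("F",np.mean(F,0).round(2),"sdz",np.std(F,0)[2].round(2),"pos",np.mean(Z,0).round(1))
E
python3 avg.py; python3 -m handwheel '[{"x":0,"y":0,"z":0.2,"twist":0,"claw":1},{"x":0,"y":0,"z":0.2,"twist":0,"claw":1}]'; python3 avg.py
```

```text
F [ 0.15  0.56 -0.22] sdz 0.49 pos [ 401.6 -348.8   59.4]
time_s: 3.48
ee_pos: [401.8, -348.9, 57.5]
eef_rot: [1.0, 0.022, 0.0, 0.0]
ft_force: [-0.5, 0.0, 3.4]
opening: -0.003
gripper_force: 1.7
F [0.01 0.02 3.79] sdz 0.23 pos [ 401.7 -348.9   57.5]
```

At 2 mm or less of travel, key 4 pushes back with 3.8 N, where a free key would give about 1.3 N. I'll tap key 3 for comparison.

```bash
python3 -m handwheel '[{"x":0,"y":0,"z":-2,"twist":0,"claw":1},{"x":2,"y":0,"z":-2,"twist":0,"claw":1},{"x":3.9,"y":0,"z":-2,"twist":0,"claw":1},{"x":3.9,"y":0,"z":-2,"twist":0,"claw":1},{"x":3.9,"y":0,"z":-1,"twist":0,"claw":1},{"x":3.9,"y":0,"z":-0.5,"twist":0,"claw":1},{"x":3.9,"y":0,"z":-0.2,"twist":0,"claw":1},{"x":3.9,"y":0,"z":0,"twist":0,"claw":1},{"x":3.9,"y":0,"z":0,"twist":0,"claw":1}]'; python3 avg.py
```

```text
time_s: 4.9
ee_pos: [440.4, -347.2, 57.4]
eef_rot: [1.0, 0.022, -0.0, 0.0]
ft_force: [-1.3, -0.0, 1.2]
opening: 0.004
gripper_force: 0.8
F [-0.67 -0.37  1.5 ] sdz 0.56 pos [ 440.6 -347.2   57.5]
```

Key 3 gives 1.5 N at about 3 mm, so it is free. Key 4 is the latched one, so I'll press it fully.

```bash
python3 -m handwheel '[{"x":0,"y":0,"z":-2,"twist":0,"claw":1},{"x":-2,"y":0,"z":-2,"twist":0,"claw":1},{"x":-4,"y":0,"z":-2,"twist":0,"claw":1},{"x":-4,"y":0,"z":-2,"twist":0,"claw":1},{"x":-4,"y":0,"z":-1,"twist":0,"claw":1},{"x":-4,"y":0,"z":0,"twist":0,"claw":1},{"x":-4,"y":0,"z":0.3,"twist":0,"claw":1},{"x":-4,"y":0,"z":0.6,"twist":0,"claw":1},{"x":-4,"y":0,"z":0.8,"twist":0,"claw":1},{"x":-4,"y":0,"z":0.8,"twist":0,"claw":1}]'; python3 avg.py;  python3 -m handwheel '[{"x":0,"y":0,"z":0.15,"twist":0,"claw":1},{"x":0,"y":0,"z":0.2,"twist":0,"claw":1},{"x":0,"y":0,"z":0.2,"twist":0,"claw":1}]'; python3 avg.py
```

```text
time_s: 6.45
ee_pos: [401.4, -348.5, 50.0]
eef_rot: [1.0, 0.022, 0.0, -0.0]
ft_force: [-1.4, 3.1, 11.0]
opening: 0.0
gripper_force: 5.4
F [-1.63  3.22 10.36] sdz 0.42 pos [ 401.4 -348.5   49.9]
time_s: 7.12
ee_pos: [401.4, -348.6, 48.6]
eef_rot: [1.0, 0.022, 0.0, 0.0]
ft_force: [-4.6, 5.5, 18.9]
opening: -0.0
gripper_force: 9.5
F [-4.63  5.87 18.84] sdz 0.4 pos [ 401.4 -348.6   48.6]
```

It is at the stop with 19 N. Now I'll release, withdraw and check the cap heights.

```bash
python3 -m handwheel '[{"x":0,"y":0,"z":-1,"twist":0,"claw":1},{"x":0,"y":0,"z":-4,"twist":0,"claw":1},{"x":0,"y":0,"z":-8,"twist":0,"claw":1},{"x":0,"y":0,"z":-12,"twist":0,"claw":1},{"x":0,"y":0,"z":-16,"twist":0,"claw":1},{"x":-3,"y":4,"z":-18,"twist":0,"claw":1},{"x":-6,"y":8,"z":-18,"twist":0,"claw":1},{"x":-9,"y":12,"z":-18,"twist":0,"claw":1},{"x":-11,"y":16,"z":-18,"twist":0,"claw":1},{"x":-13,"y":20,"z":-18,"twist":0,"claw":1},{"x":-13,"y":20,"z":-18,"twist":0,"claw":1},{"x":-13,"y":20,"z":-18,"twist":0,"claw":1}]'
cat > chk.py <<'E'
from h import *
from rig import camera
for n in("top","side"):
    c=camera(n);a=dict(np.load(n+"0.npz"))
    cv2.imwrite(f"pics/{n}1.png",c["pixels"][:,:,::-1])
    W0=cloud(a);W1=cloud(c)
    for i,k in enumerate([[520.3,-343.4],[480.2,-345.1],[440.4,-346.8],[400.5,-348.5]]):
        f=lambda W:np.round(np.median(W[(np.abs(W[...,:2]-k).max(-1)<9)&(W[...,2]>45)&(W[...,2]<80)],0)[2],2)
        print(n,"K%d"%(i+1),f(W0),f(W1))
E
python3 chk.py
```

```text
time_s: 8.93
ee_pos: [280.1, -553.7, 226.6]
eef_rot: [1.0, 0.022, -0.0, -0.001]
ft_force: [0.9, 0.1, -0.9]
opening: -0.003
gripper_force: 0.0
top K1 59.67 59.5
top K2 58.85 58.55
top K3 59.77 60.1
top K4 58.02 60.48
side K1 59.1 58.95
side K2 58.31 58.17
side K3 59.81 59.55
side K4 57.3 60.29
```

View pics/top1.png

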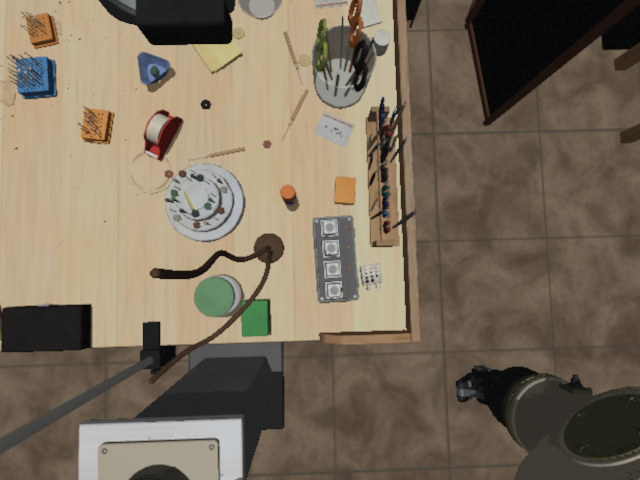

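Key 4 at (334,290) now stands 2.5–3 mm higher, so it is released, and the other caps are unchanged. The glue stick (289,193), box (345,190) and block (371,276) have not moved, and the arm is clear.

```bash
python3 -c "
from rig import hand_in;print(hand_in())"
```

```text
the job is handed in; nothing more can be done
None
```

The latched key was at place 4, nearest the robot: I pressed it to its stop, it sprang up about 3 mm, nothing else moved, and I handed the job in at about 9 s (no verdict came back).

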